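# Load the thick cell into the sprung charging cradle

## Robot

A 6-joint arm with a two-finger parallel gripper is mounted at the origin on the work surface. World frame = base frame: x ahead of the robot, y to its left, z up, the work surface at z = 0. Lengths are in m, angles in rad, forces in N, time in s.
With the tool pointing down it reaches from about 0.275 to 0.825 m from the base axis. Payload 5.2 kg.
Tool frame: the origin (TCP) lies midway between the tips of the shut fingers; the grasp point (between the pads) lies 19 mm behind it; x points along the fingers, z is the direction in which the jaws open and shut, and the axes are right-handed (so a half turn about x gives the same grasp; the last joint's range is limited). The gripper opens to 93 mm and grips with 3 to 60 N. Pads are 15 mm wide; open, the fingers measure 128 mm over their backs; the gripper's body (75 mm by 188 mm) begins 65 mm behind the grasp point.
Start: joints at [-1.404, 0.259, 1.535, -0, 1.348, -0.203], TCP at [0.199, -0.513, 0.195] pointing down, gripper open.
Joint ranges: [-3.14, 3.14], [-0.91, 2.08], [0.19, 2.58], [-1.22, 4.36], [0.22, 2.71], [-3.12, 3.12]. Speed limits (rad/s): [2.57, 2.57, 3.14, 3.14, 3.14, 3.14].

## Interface

Orientations are given as a rotation vector (axis times angle).
In Python, from bench import get_obs, cams, order, spotter gives the robot as it stands. The module is installed in compiled form; this text tells all that it offers.
- The arm moves only by the tool servo_tool, never from a script. Its argument "series" is a list that holds one entry, the list of rows, each a list of 6 numbers: the shift along the world's x, y, z in mm, then the turn, a rotation vector about the world's x, y, z in degrees. In form: [[[dx, dy, dz, rx, ry, rz], ...]]. A call has 1 to 10 rows; each row is the pose to reach, as a shift and turn from the pose commanded when the call began; what a row does not reach only later rows make up. A row lasts 1/10 s, in which the tool goes at most 50 mm and 8.59 degrees, less where a joint would pass 70% of its speed; a pose out of reach is approached as far as the arm can. A call with a gripper value outside its range is refused whole. "fingers" is the finger opening in mm, from 0 to 93, set as the call begins (left out, the last holds). The fingers move at their own pace and stop on an object; "squeeze" is the grip in N (left out, the last holds). Time passes only in rows, so rows that repeat a pose let the fingers close. It gives the time, the measured TCP pose, the force and the opening at its end, in the units of the state.
- get_obs(): the state, without advancing time (a new reading comes with each control period).
- cams.get_image(name): name is "side" or "top"; returns a dict with "color" (420x560x3 uint8, red, green, blue), "fx", "fy", "cx", "cy" (pixels), "pose" (4x4, takes a point from camera to world coordinates). Camera axes: x right, y down, z forward; pixel columns grow to the right and rows downward; lengths in m; the calibration is good to about 2 mm. A picture is of the moment at which its call begins. There is no depth.
- order.sign_off(): hands the job in, once; it reports no verdict.
Trained networks look in a picture, given as the dict that the camera call returned (one of the last four; its "shot" number tells which), for a name from the list of things; names that differ only in an ending like _2 or _b are one class to them, and where a whole thing is asked for, a point or a joint stands for the part that bears it (a point fixed in the world has none). Each returns a list of dicts, best first, with "conf" (0 to 1); they miss things now and then, are a little off and sometimes report something else, mostly with a low value. They report only what shows in the picture. A call takes as long as a camera call. They do not tell look-alikes from the thing itself.
- spotter.spot_in(query, picture): "location" ([x, y, z] in m, in the coordinates of the camera as it stood for that picture, good to about 4 mm: the middle of the surface that is visible of it).
The state is a dict: "t": time; "joint_positions": joint angles; "qvel": joint speeds; "joint_torque": joint torques, N m; "eef_pos": TCP position; "tool_rot": TCP orientation; "force": force on the tool from outside, world axes, zero at the start; "torque": the same for the moment, N m; "width": opening from 0.0 (shut) to 1.0 (fully open).
Only numpy, scipy, OpenCV 4.12 (cv2) and the standard library are available. Lean on these libraries where they do the work, as an engineer would, in place of code of your own. Each camera call takes 0.05 s, during which the arm holds its last target. There are 200 camera calls.

## Task

Load the thick cell (the fattest of the three on the black rests) into the charging cradle: with its nub towards the cradle's lip, push its flat end against the spring plate until the nub clears the lip, then lower it past the lip into the V saddles and let go. It should end lying level in both saddles, its nub against the inside of the lip and the spring plate pressing on its flat end.

Things in the scene. Friction and masses are not known exactly. Their poses are not given: they have to be found in the camera images.
- cell_mid (a point): Centre of the thick cell: grey cylinder, 32 mm diameter, 70 mm long, 140 g, lying level on a black rest, axis 30 mm above the table. x runs along it to the nub (18 mm disc, 2 mm proud, within the 70 mm); the -x end is flat. Fingers fit at its sides between the rest's ribs (23 to 29 mm from the middle), down to 4 mm above the table. Slimmer 21 and 18 mm cells lie on like rests; places change.
- seat (a point): Centre of the loaded cell, 32 mm above the table, in the fixed cradle (grey base). x runs along the seat axis to the lip, as the cell's x must; z up. V saddles at x 21 to 31 and -34 to -27 mm, flanks at 45 degrees out to 24 mm each side, 33 mm above the table, centre a cell up to 8 mm off. Between them fingers have room down to the 6 mm base plate (142 x 76 mm). Past the lip nothing is higher.
- lip (a point): Middle of the inner top edge of the retaining lip, an upright steel strip 30 mm wide, 4 mm thick. Its inner face is at x = 35 mm from the seat, its top 34 mm above the table: a level cell passes over it with its centre more than 50 mm above the table. Axes as the seat's.
- spring_plate (a joint): Push-in of the upright steel spring plate, m: 0 free, 0.020 at its stop, 0.004 with the cell loaded. Slides to the seat's -x on a coil spring (2 N + 0.15 N/mm), housing behind 70 mm high. 20 mm wide, 26 to 72 mm above the table; free face at x = -31 mm from the seat, so a level cell meets it with its centre at x = +4. The nub clears the lip past 4 mm; 12 mm (cell centre at x = -8) is comfortable.
Not all that is in view belongs to the job. What is shaped like the part that bears cell_mid but turquoise is not meant.

How it is judged:
At the end, for the whole second after the job is handed in: The thick cell lies at rest in the cradle, nub towards the lip: its centre within 10 mm of the seat sideways and 6 mm in height, its axis within 10 degrees of the seat's, and the spring plate pushed in 1.5 to 12 mm by it (horizontal distance between cell_mid and seat below 0.01 m and z of cell_mid in the frame of seat between -0.006 and 0.006 m and angle between the x axis of cell_mid and the x axis of seat, either way round below 0.17 rad and x of lip in the frame of cell_mid above 0 m and value of joint spring_plate between 0.0015 and 0.012 m and linear speed of cell below 0.02 m/s); the robot touches nothing.
It also fails if it takes over 40 s, if anything falls off the work surface, if the arm or the gripper's body presses on something with over 40 N, if the wrist force passes 120 N, or if a joint passes its speed limit or range.

## Working session

There is one attempt and no reset: what is moved stays moved. The work goes in short steps, Python scripts to look and compute and a tool call to move; the robot and the scene stay as the last step left them, time stands still between calls to the robot, and variables do not carry over. Pictures are saved under pics/ and viewed, about 8 in all and at most 12, crops included, and the job is handed in when it is done.

Besides the shell and the picture viewer there is one more tool, called after ">>>" by a JSON object that holds its "op" and its "data". servo_tool: Moves the arm, as the interface text tells. Its arguments: {"type":"object","properties":{"series":{"type":"array"},"fingers":{"type":"number"},"squeeze":{"type":"number"}},"required":["series"]}

```bash
mkdir -p pics; cat > h.py <<'E'
import numpy as np, cv2
from bench import get_obs, cams, order, spotter
def shot(n,f=None):
    p=cams.get_image(n)
    if f: cv2.imwrite(f'pics/{f}.png',p['color'][:,:,::-1])
    return p
def w(p,l): return (p['pose']@np.r_[l,1])[:3]
def proj(p,X):
    c=np.linalg.inv(p['pose'])@np.r_[X,1]; return np.array([p['fx']*c[0]/c[2]+p['cx'],p['fy']*c[1]/c[2]+p['cy']])
def ray(p,u,v):
    d=p['pose'][:3,:3]@np.array([(u-p['cx'])/p['fx'],(v-p['cy'])/p['fy'],1]); return p['pose'][:3,3],d
def atz(p,u,v,z):
    o,d=ray(p,u,v); return o+d*(z-o[2])/d[2]
def tri(p,a,q,b):
    A=[];B=[]
    for P,(u,v) in ((p,a),(q,b)):
        o,d=ray(P,u,v); d=d/np.linalg.norm(d); M=np.eye(3)-np.outer(d,d); A.append(M);B.append(M@o)
    return np.linalg.solve(sum(A),sum(B))
E
python3 - <<'E'
from h import *
np.set_printoptions(precision=4,suppress=True)
for n in('top','side'):
    p=shot(n,n+'0'); print(n,p['pose'],p['fx'])
    for q in('cell_mid','seat','lip','spring_plate'):
        for r in spotter.spot_in(q,p): X=w(p,r['location']);print(q,round(r['conf'],2),X,proj(p,X).round())
print(get_obs())
E
```

```text
top [[-0.0245 -0.9988  0.0428  0.4723]
 [-0.9996  0.0251  0.0132 -0.1366]
 [-0.0142 -0.0424 -0.999   1.1537]
 [ 0.      0.      0.      1.    ]] 530.8190971658379
cell_mid 0.98 [ 0.5376 -0.346   0.0442] [379. 192.]
cell_mid 0.9 [ 0.5656 -0.4745  0.0323] [439. 178.]
cell_mid 0.85 [ 0.6518 -0.303   0.0302] [356. 140.]
lip 0.84 [0.5287 0.1515 0.009 ] [146. 203.]
side [[ 0.9651 -0.1726  0.1971  0.3622]
 [-0.262  -0.6326  0.7288 -0.7756]
 [-0.0011 -0.755  -0.6557  0.6292]
 [ 0.      0.      0.      1.    ]] 417.5996590868198
cell_mid 0.85 [ 0.6444 -0.3143  0.0254] [359. 272.]
cell_mid 0.76 [ 0.5396 -0.3547  0.0425] [314. 295.]
seat 0.72 [0.5291 0.1521 0.0126] [248. 155.]
lip 0.83 [0.5299 0.1506 0.0159] [248. 154.]
spring_plate 0.65 [0.5263 0.1544 0.0497] [246. 142.]
{'t': 0.5, 'joint_positions': array([-1.4038,  0.2586,  1.535 ,  0.    ,  1.348 , -0.2028]), 'qvel': array([ 0.0005, -0.0011,  0.0009,  0.0022, -0.0007, -0.    ]), 'joint_torque': array([ -0.0014, -43.6816, -28.4072,   0.0717,   0.0322,  -0.    ]), 'eef_pos': array([ 0.1988, -0.5128,  0.1954]), 'tool_rot': array([ 0.9327,  1.3618, -0.9326]), 'force': array([-0.2163, -0.5567, -0.045 ]), 'torque': array([ 0.0408, -0.0673, -0.0752]), 'width': 0.9992908632520401}
```

```bash
python3 - <<'E'
import cv2
a=cv2.imread('pics/top0.png');b=cv2.imread('pics/side0.png')
def c(im,x0,y0,x1,y1,s): return cv2.resize(im[y0:y1,x0:x1],None,fx=s,fy=s,interpolation=cv2.INTER_CUBIC)
cv2.imwrite('pics/t_a.png',c(a,300,100,500,250,4))
cv2.imwrite('pics/t_b.png',cv2.hconcat([c(a,90,140,190,265,4),c(b,200,90,300,215,4)]))
E
```

```text
(no output)
```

View pics/top0.png

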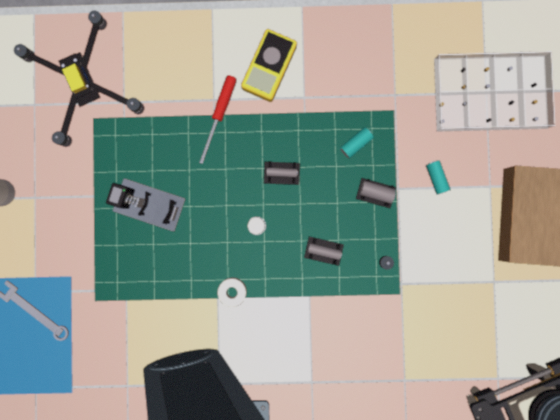

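View pics/t_a.png

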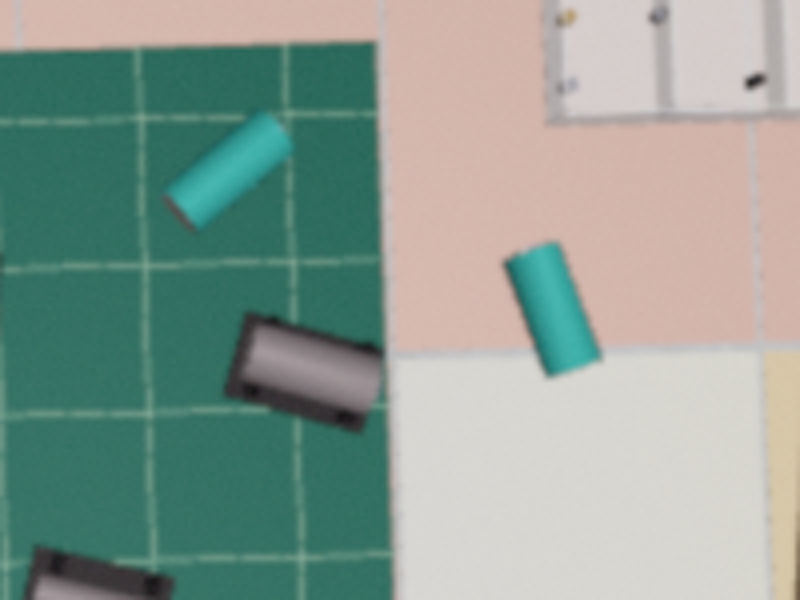

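View pics/t_b.png

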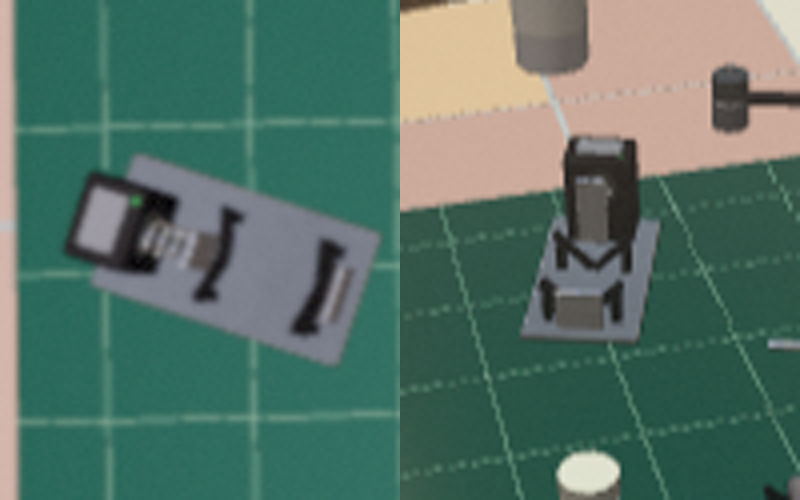

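The top view shows the fat cell at (379,192) and the slim cells at (282,173) and (325,251). The cradle is at (146,203), with its housing to the left at (116,193) and its lip to the right at (175,214). Next I need to see which end of the cell has the nub.

```bash
python3 - <<'E'
import cv2
a=cv2.imread('pics/top0.png');b=cv2.imread('pics/side0.png')
def c(im,x0,y0,x1,y1,s): return cv2.resize(im[y0:y1,x0:x1],None,fx=s,fy=s,interpolation=cv2.INTER_CUBIC)
cv2.imwrite('pics/t_c.png',cv2.hconcat([c(b,280,260,350,335,8)[:,:,:],cv2.resize(c(a,355,172,405,214,4),(200,600))[:,:1]]))
E
```

```text
(no output)
```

View pics/t_c.png

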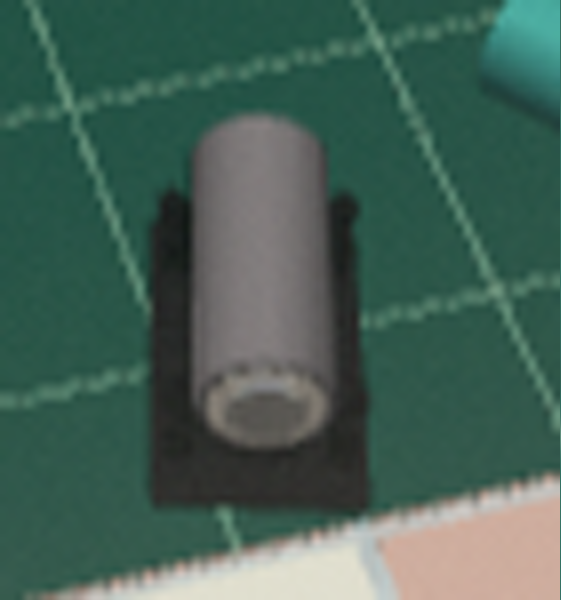

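Nub faces the near (-y) end, side pixel (313,311). I'll fit the cell by silhouette and make a bigger cradle crop for picks.

```bash
cat > fit.py <<'E'
from h import *
from scipy.optimize import minimize
def cyl(x,y,z,yaw,tilt=0,R=.016,L=.07):
    t=np.linspace(0,2*np.pi,40); P=[]
    for s in(-1,1):
        P+= [(s*L/2,R*np.cos(a),R*np.sin(a)) for a in t]
    a=np.array([np.cos(yaw)*np.cos(tilt),np.sin(yaw)*np.cos(tilt),np.sin(tilt)]);b=np.array([-np.sin(yaw),np.cos(yaw),0]);c=np.cross(a,b)
    return np.array(P)@np.array([a,b,c])+[x,y,z]
def sil(p,pts,box,s=8):
    uv=np.array([proj(p,X) for X in pts]); uv=((uv+.5-[box[0],box[1]])*s).astype(np.float32)
    m=np.zeros(((box[3]-box[1])*s,(box[2]-box[0])*s),np.uint8)
    cv2.fillConvexPoly(m,cv2.convexHull(uv).astype(np.int32),1); return m
E
python3 - <<'E'
from fit import *
top=shot('top');side=shot('side')
def mask(p,box,f):
    im=p['color'][box[1]:box[3],box[0]:box[2]]
    im=cv2.resize(im,None,fx=8,fy=8,interpolation=cv2.INTER_CUBIC).astype(int)
    r,g,b=im[...,0],im[...,1],im[...,2]
    m=((r>75)&(abs(r-g)<40)&(g<r+8)&(r<200)).astype(np.uint8)
    m=cv2.morphologyEx(m,cv2.MORPH_CLOSE,np.ones((15,15)))
    n,l,st,_=cv2.connectedComponentsWithStats(m); k=l[m.shape[0]//2,m.shape[1]//2]
    m=(l==k).astype(np.uint8); cv2.imwrite('pics/'+f+'.png',np.where(m[...,None]>0,im,im//3)[...,::-1]); return m
bt=(357,176,397,206);bs=(292,268,336,322)
mt=mask(top,bt,'mt');ms=mask(side,bs,'ms')
def cost(q):
    return sum(((sil(p,cyl(*q),b)!=m).sum()) for p,b,m in((top,bt,mt),(side,bs,ms)))
print(mt.sum(),ms.sum())
best=None
for yaw in(-1.9,-1.8,-1.7):
    x0=np.array([.538,-.348,.030,yaw])
    S=np.vstack([x0]+[x0+d for d in np.diag([.008,.008,.006,.12])])
    r=minimize(cost,x0,method='Nelder-Mead',options=dict(initial_simplex=S,maxiter=300)); print(r.x.round(4),r.fun)
A=cv2.hconcat([cv2.imread('pics/mt.png'),np.zeros((240,0,3),np.uint8)])
a=top['color'][175:235,105:187,::-1];b=side['color'][120:180,228:278,::-1]
C=cv2.resize(cv2.hconcat([a,b]),None,fx=6,fy=6,interpolation=cv2.INTER_CUBIC)
M=cv2.hconcat([cv2.resize(cv2.imread('pics/mt.png'),(320,240)),cv2.resize(cv2.imread('pics/ms.png'),(196,240))])
D=np.zeros((600,C.shape[1],3),np.uint8);D[:360]=C;D[360:,:M.shape[1]]=M
cv2.imwrite('pics/t_d.png',D)
E
```

```text
32412 40695
[ 0.5403 -0.3439  0.0285 -1.8792] 9559.0
[ 0.5399 -0.3442  0.0302 -1.8609] 9792.0
[ 0.5402 -0.3434  0.0292 -1.8882] 9654.0[ WARN:0@2.374] global loadsave.cpp:1063 imwrite_ Unsupported depth image for selected encoder is fallbacked to CV_8U.
```

View pics/t_d.png

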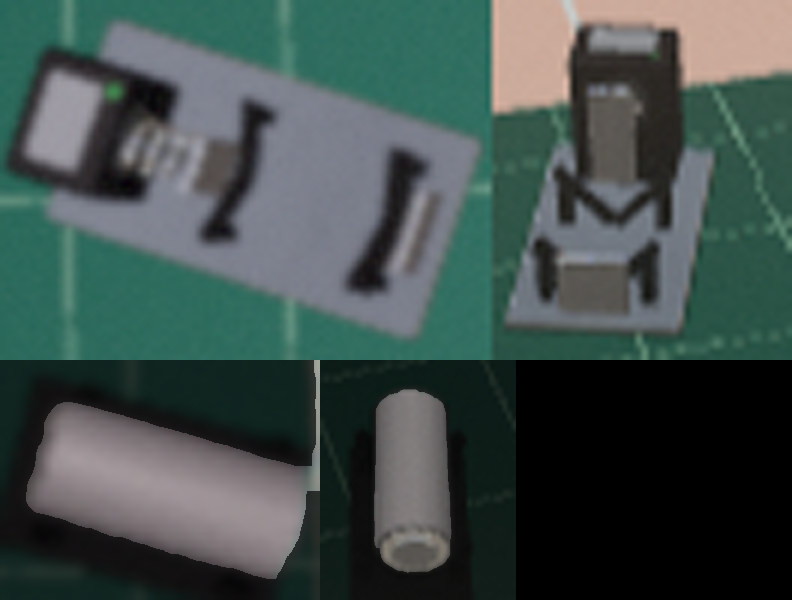

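```bash
python3 - <<'E'
from fit import *
np.set_printoptions(precision=4,suppress=True)
top=shot('top');side=shot('side')
T=lambda U,V:(105+(U+.5)/6-.5,175+(V+.5)/6-.5)
S=lambda U,V:(228+(U-492+.5)/6-.5,120+(V+.5)/6-.5)
f=(T(387,222),S(598,247));r=(T(238,172),S(614,170));l=(T(415,232),S(594,254))
for n,(a,b),z in(('front',f,.033),('rear',r,.033),('lip',l,.034)):
    print(n,'top',atz(top,*a,z),'side',atz(side,*b,z),'tri',tri(top,a,side,b))
c=np.array([atz(top,*T(*q),.006) for q in((115,20),(482,143),(418,340),(47,215))])
print('plate',c.mean(0),[np.linalg.norm(c[i]-c[i-1]) for i in range(4)])
d=c[1]+c[2]-c[0]-c[3]; print('yaw plate',np.arctan2(d[1],d[0]))
for a,b in((top,f),):
    F=atz(top,*f[0],.033);R=atz(top,*r[0],.033);d=F-R;print('seat top',R+d*30.5/56.5,np.arctan2(d[1],d[0]),np.linalg.norm(d))
    F=atz(side,*f[1],.033);R=atz(side,*r[1],.033);d=F-R;print('seat side',R+d*30.5/56.5,np.arctan2(d[1],d[0]),np.linalg.norm(d))
def mask(p,box):
    im=p['color'][box[1]:box[3],box[0]:box[2]]
    im=cv2.resize(im,None,fx=8,fy=8,interpolation=cv2.INTER_CUBIC).astype(int)
    r,g,b=im[...,0],im[...,1],im[...,2]
    m=((r>75)&(abs(r-g)<40)&(g<r+8)&(r<200)).astype(np.uint8)
    m=cv2.morphologyEx(m,cv2.MORPH_CLOSE,np.ones((15,15)))
    n,l=cv2.connectedComponents(m); return (l==l[m.shape[0]//2,m.shape[1]//2]).astype(np.uint8)
V=[(top,(357,176,395,206)),(side,(292,268,336,322))]
V=[(p,b,mask(p,b)) for p,b in V]
for n,v in(('top',V[:1]),('side',V[1:])):
    cost=lambda q:sum((sil(p,cyl(q[0],q[1],.03,q[2]),b)!=m).sum() for p,b,m in v)
    x0=np.array([.54,-.345,-1.85]);R=minimize(cost,x0,method='Nelder-Mead',options=dict(initial_simplex=np.vstack([x0]+[x0+d for d in np.diag([.008,.008,.08])])))
    print('cell',n,R.x,R.fun,[m.sum() for _,_,m in v])
R=cv2.Rodrigues(get_obs()['tool_rot'])[0];print(R)
E
```

```text
front top [0.5086 0.0973 0.033 ] side [0.5111 0.0966 0.033 ] tri [0.5099 0.0972 0.0328]
rear top [0.5276 0.1499 0.033 ] side [0.5301 0.1535 0.033 ] tri [0.5283 0.1489 0.0361]
lip top [0.5048 0.0873 0.034 ] side [0.5082 0.0905 0.034 ] tri [0.5061 0.0865 0.0369]
plate [0.526  0.1469 0.006 ] [np.float64(0.07470123299508827), np.float64(0.14112711746582385), np.float64(0.07468613997029551), np.float64(0.14241005437521226)]
yaw plate -1.9182160757760969
seat top [0.5173 0.1215 0.033 ] -1.917785609424468 0.05584197792234598
seat side [0.5199 0.1228 0.033 ] -1.89305179502331 0.06002153702228699
cell top [ 0.5395 -0.3457 -1.8919] 1854.0 [np.uint64(31514)]
cell side [ 0.541  -0.3417 -1.8848] 6129.0 [np.uint64(40727)]
[[ 0.      0.9324  0.3614]
 [ 0.      0.3614 -0.9324]
 [-1.      0.     -0.    ]]
```

>>> {"op": "servo_tool", "data": {"series": [[[341,169,-85,0,0,52],[341,169,-85,0,0,52],[341,169,-85,0,0,52],[341,169,-85,0,0,52],[341,169,-85,0,0,52],[341,169,-85,0,0,52],[341,169,-85,0,0,52],[341,169,-85,0,0,52],[341,169,-85,0,0,52],[341,169,-85,0,0,52]]], "fingers": 93, "squeeze": 30}}

```text
t: 1.7
eef_pos: [0.5401, -0.343, 0.1098]
tool_rot: [0.229, 1.56, -0.228]
force: [-0.6, -0.0, -0.3]
width: 1.001
```

>>> {"op": "servo_tool", "data": {"series": [[[0,-1,-50,0,0,0],[0,-1,-80,0,0,0],[0,-1,-99,0,0,0],[0,-1,-99,0,0,0],[0,-1,-99,0,0,0]]], "fingers": 72}}

```text
t: 2.2
eef_pos: [0.5391, -0.3461, 0.0123]
tool_rot: [0.231, 1.558, -0.232]
force: [0.2, -0.1, -0.2]
width: 0.776
```

```bash
python3 - <<'E'
from h import *
p=shot('side');q=shot('top')
a=p['color'][230:340,250:380,::-1];b=q['color'][150:240,330:430,::-1]
C=np.zeros((440,800,3),np.uint8);C[:,:]=0
a=cv2.resize(a,None,fx=3.6,fy=3.6,interpolation=2);b=cv2.resize(b,None,fx=3.3,fy=3.3,interpolation=2)
C[:a.shape[0],:a.shape[1]]=a;C[:b.shape[0],468:468+b.shape[1]]=b
cv2.imwrite('pics/g.png',C)
o=get_obs();print(o['eef_pos'],o['force'],o['width'])
E
```

```text
[ 0.54031975 -0.34643077  0.01350483] [ 0.50568917  0.2526039  -0.8785098 ] 0.7734284290079516
```

View pics/g.png

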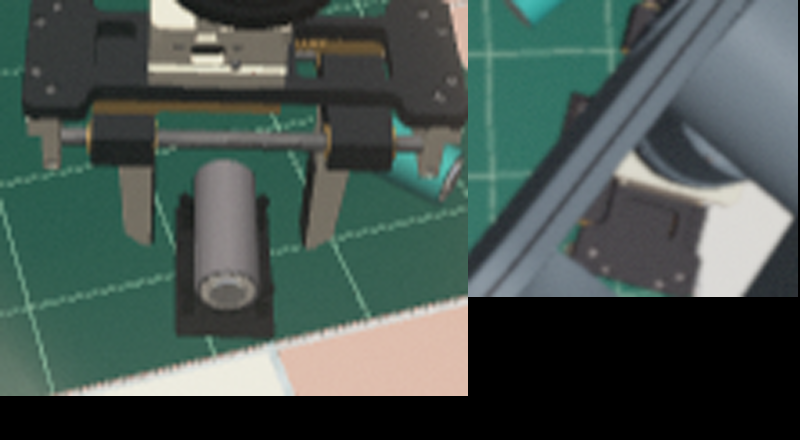

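The fingers straddle the cell, with side crop columns 150 and 305 around the cell at 226. I'll close them and lift.

>>> {"op": "servo_tool", "data": {"series": [[[0,0,0,0,0,0],[0,0,0,0,0,0],[0,0,0,0,0,0],[0,0,0,0,0,0],[0,0,0,0,0,0],[0,0,0,0,0,0],[0,0,0,0,0,0],[0,0,0,0,0,0]]], "fingers": 20, "squeeze": 35}}

```text
t: 3.1
eef_pos: [0.5395, -0.3446, 0.0114]
tool_rot: [0.23, 1.559, -0.23]
force: [-2.5, 0.5, 1.3]
width: 0.308
```

>>> {"op": "servo_tool", "data": {"series": [[[0,0,5,0,0,0],[0,0,30,0,0,0],[0,0,70,0,0,0],[0,0,110,0,0,0],[0,0,110,0,0,0]]]}}

```text
t: 3.6
eef_pos: [0.5432, -0.3477, 0.1285]
tool_rot: [0.225, 1.548, -0.235]
force: [0.8, -0.4, -0.4]
width: 0.307
```

>>> {"op": "servo_tool", "data": {"series": [[[-28,447,0,0,0,-2.6],[-28,447,0,0,0,-2.6],[-28,447,0,0,0,-2.6],[-28,447,0,0,0,-2.6],[-28,447,0,0,0,-2.6],[-28,447,0,0,0,-2.6],[-28,447,0,0,0,-2.6],[-28,447,0,0,0,-2.6],[-28,447,0,0,0,-2.6],[-28,447,0,0,0,-2.6]]]}}

```text
t: 4.6
eef_pos: [0.5102, 0.1079, 0.121]
tool_rot: [0.263, 1.556, -0.259]
force: [0.1, -1.0, -1.0]
width: 0.31
```

>>> {"op": "servo_tool", "data": {"series": [[[0,0,-20,0,0,0],[0,0,-40,0,0,0],[0,0,-40,0,0,0],[0,0,-40,0,0,0]]]}}

```text
t: 5.0
eef_pos: [0.5116, 0.1016, 0.0812]
tool_rot: [0.266, 1.555, -0.267]
force: [0.7, -1.1, -1.3]
width: 0.306
```

```bash
python3 - <<'E'
from h import *
p=shot('side');q=shot('top')
a=p['color'][100:190,215:285,::-1];b=q['color'][165:245,105:195,::-1]
C=np.zeros((540,800,3),np.uint8)
a=cv2.resize(a,None,fx=6,fy=6,interpolation=2);b=cv2.resize(b,None,fx=4,fy=4,interpolation=2)
C[:a.shape[0],:a.shape[1]]=a;C[:b.shape[0],430:430+b.shape[1]]=b
cv2.imwrite('pics/k.png',C)
o=get_obs();print(o['eef_pos'],o['force'],o['torque'],o['width'],cv2.Rodrigues(o['tool_rot'])[0])
for pp in(p,q):
  for r in spotter.spot_in('cell_mid',pp): X=w(pp,r['location']);print(round(r['conf'],2),X,proj(pp,X).round())
E
```

```text
[0.51265596 0.10166367 0.08229447] [-0.54996486  0.50635574 -0.62967499] [-0.0664393  -0.13077752  0.01806605] 0.30801879252210584 [[ 1.45168754e-03  3.32971536e-01  9.42935761e-01]
 [-7.17558008e-05  9.42936786e-01 -3.32971788e-01]
 [-9.99998944e-01  4.15709885e-04  1.39274222e-03]]
0.58 [ 0.56422285 -0.48215715  0.0248437 ] [355. 363.]
0.48 [0.51117037 0.07627795 0.10894578] [245. 139.]
0.8 [ 0.64821836 -0.30776563  0.02987211] [358. 141.]
0.71 [0.50811836 0.07764988 0.11223301] [171. 210.]
0.7 [ 0.56575628 -0.47076868  0.02689552] [436. 178.]
```

View pics/k.png

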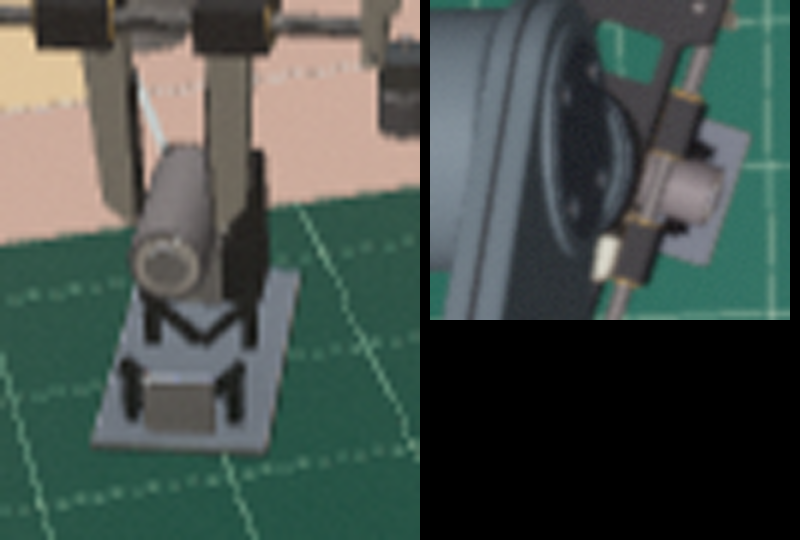

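```bash
python3 - <<'E'
from h import *
p=shot('side');q=shot('top')
o=get_obs();T=o['eef_pos'];a=np.array([-.333,-.943,0])
for dx in(-35,35):
  for dz in(-16,0,16):
    X=T+[0,0,.019+dz/1000]+a*dx/1000
    u=proj(p,X);v=proj(q,X)
    print(dx,dz,X.round(4),'side crop',((u-[215,100]+.5)*6).round(),'top crop',((v-[105,165]+.5)*4+[430,0]).round())
E
```

```text
-35 -16 [0.5241 0.135  0.0852] side crop [190. 209.] top crop [592. 157.]
-35 0 [0.5241 0.135  0.1012] side crop [188. 176.] top crop [584. 155.]
-35 16 [0.5241 0.135  0.1172] side crop [185. 141.] top crop [575. 154.]
35 -16 [0.5008 0.069  0.0852] side crop [166. 300.] top crop [723. 200.]
35 0 [0.5008 0.069  0.1012] side crop [164. 265.] top crop [717. 199.]
35 16 [0.5008 0.069  0.1172] side crop [161. 230.] top crop [710. 198.]
```

Cell is held level, matching the model within about 1–2 mm (side crop nub (168,268) against predicted (164,265)). I'll lower it to crossing height, then push.

>>> {"op": "servo_tool", "data": {"series": [[[-1,1,-20,0,0,0],[-1,1,-36,0,0,0],[-1,1,-43,0,0,0],[-1,1,-43,0,0,0],[-1,1,-43,0,0,0]]]}}

```text
t: 5.8
eef_pos: [0.5113, 0.1032, 0.039]
tool_rot: [0.266, 1.554, -0.266]
force: [0.2, 0.8, -1.3]
width: 0.307
```

>>> {"op": "servo_tool", "data": {"series": [[[2,5.6,0,0,0,0],[4,11.3,0,0,0,0],[4,11.3,0,0,0,0],[4,11.3,0,0,0,0]]]}}

```text
t: 6.2
eef_pos: [0.515, 0.1148, 0.0387]
tool_rot: [0.265, 1.554, -0.265]
force: [-0.9, -0.1, -1.9]
width: 0.309
```

>>> {"op": "servo_tool", "data": {"series": [[[1.3,3.8,0,0,0,0],[2.7,7.5,0,0,0,0],[2.7,7.5,0,0,0,0],[2.7,7.5,0,0,0,0]]]}}

```text
t: 6.6
eef_pos: [0.5173, 0.1218, 0.0384]
tool_rot: [0.265, 1.555, -0.266]
force: [-1.0, -2.3, -0.0]
width: 0.307
```

>>> {"op": "servo_tool", "data": {"series": [[[1.3,3.8,0,0,0,0],[2.7,7.5,0,0,0,0],[2.7,7.5,0,0,0,0],[2.7,7.5,0,0,0,0]]]}}

```text
t: 7.0
eef_pos: [0.5201, 0.1294, 0.0384]
tool_rot: [0.265, 1.555, -0.266]
force: [-2.8, -3.3, 0.7]
width: 0.31
```

Forces along the seat axis rise from 2.5 N to 4.0 N, which fits the spring. I'll check the lip clearance before lowering.

>>> {"op": "servo_tool", "data": {"series": [[[0.7,1.9,-2,0,0,0],[0.7,1.9,-4,0,0,0],[0.7,1.9,-4,0,0,0]]]}}

```text
t: 7.3
eef_pos: [0.521, 0.1312, 0.0342]
tool_rot: [0.266, 1.554, -0.266]
force: [-1.0, -3.2, 0.9]
width: 0.308
```

```bash
python3 - <<'E'
from h import *
p=shot('side');q=shot('top')
a=p['color'][100:190,215:285,::-1];b=q['color'][165:245,105:195,::-1]
C=np.zeros((540,800,3),np.uint8)
a=cv2.resize(a,None,fx=6,fy=6,interpolation=2);b=cv2.resize(b,None,fx=4,fy=4,interpolation=2)
C[:a.shape[0],:a.shape[1]]=a;C[:b.shape[0],430:430+b.shape[1]]=b
cv2.imwrite('pics/m.png',C)
o=get_obs();print(o['eef_pos'],o['force'])
E
```

```text
[0.5209493  0.13120762 0.03426731] [-0.06835249 -3.72816621 -0.77987039]
```

View pics/m.png

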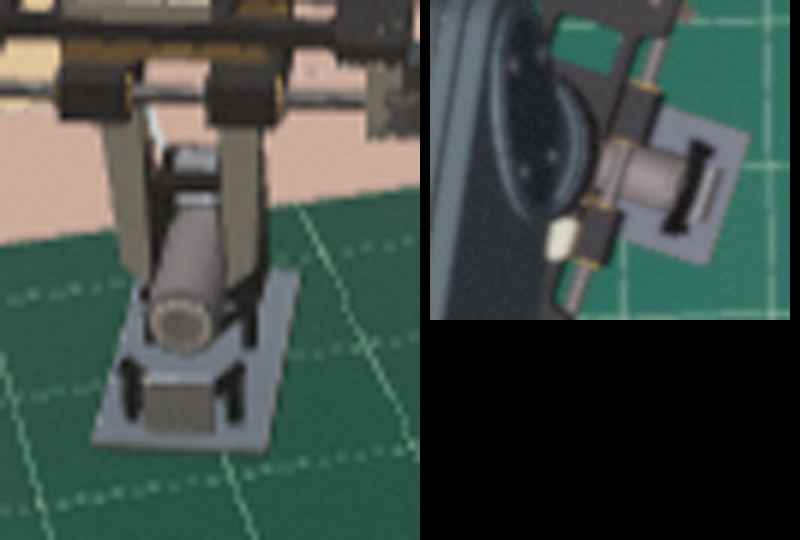

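The cell end clears the lip by about 10 mm (top crop columns 685 and 705) and is centred sideways. Now I'll lower it.

>>> {"op": "servo_tool", "data": {"series": [[[0,0,-5,0,0,0],[0,0,-10,0,0,0],[0,0,-15,0,0,0],[0,0,-19,0,0,0],[0,0,-20,0,0,0],[0,0,-20,0,0,0]]]}}

```text
t: 8.0
eef_pos: [0.5204, 0.1314, 0.014]
tool_rot: [0.266, 1.556, -0.266]
force: [-2.1, -3.7, -1.5]
width: 0.309
```

>>> {"op": "servo_tool", "data": {"series": [[[-0.8,-2.4,0,0,0,0],[-1.7,-4.7,0,0,0,0],[-2.3,-6.6,0,0,0,0],[-2.3,-6.6,0,0,0,0]]]}}

```text
t: 8.4
eef_pos: [0.5181, 0.1246, 0.0143]
tool_rot: [0.266, 1.555, -0.266]
force: [-2.6, -2.8, -2.8]
width: 0.31
```

>>> {"op": "servo_tool", "data": {"series": [[[-0.4,-1.2,-0.5,0,0,0],[-0.9,-2.6,-1,0,0,0],[-0.9,-2.6,-1,0,0,0],[-0.9,-2.6,-1,0,0,0]]]}}

```text
t: 8.8
eef_pos: [0.518, 0.1239, 0.014]
tool_rot: [0.268, 1.554, -0.264]
force: [-3.1, 5.5, 1.5]
width: 0.307
```

>>> {"op": "servo_tool", "data": {"series": [[[0,0,0,0,0,0],[0,0,0,0,0,0],[0,0,0,0,0,0],[0,0,0,0,0,0],[0,0,0,0,0,0]]], "fingers": 52}}

```text
t: 9.3
eef_pos: [0.518, 0.122, 0.0135]
tool_rot: [0.266, 1.554, -0.266]
force: [0.3, 0.1, 0.4]
width: 0.56
```

>>> {"op": "servo_tool", "data": {"series": [[[0,0,10,0,0,0],[0,0,40,0,0,0],[0,0,80,0,0,0],[0,0,120,0,0,0],[0,0,150,0,0,0],[-60,-150,190,0,0,0],[-60,-150,190,0,0,0],[-60,-200,190,0,0,0],[-60,-250,190,0,0,0],[-60,-250,190,0,0,0]]]}}

```text
t: 10.3
eef_pos: [0.4587, -0.117, 0.204]
tool_rot: [0.265, 1.552, -0.266]
force: [0.4, -0.4, -0.0]
width: 0.556
```

```bash
python3 - <<'E'
from h import *
p=shot('side');q=shot('top')
a=p['color'][100:190,215:285,::-1];b=q['color'][165:245,105:195,::-1]
C=np.zeros((540,800,3),np.uint8)
a=cv2.resize(a,None,fx=6,fy=6,interpolation=2);b=cv2.resize(b,None,fx=4,fy=4,interpolation=2)
C[:a.shape[0],:a.shape[1]]=a;C[:b.shape[0],430:430+b.shape[1]]=b
cv2.imwrite('pics/z.png',C)
o=get_obs();print(o['eef_pos'],o['force'],o['t'])
for pp in(p,q):
  for r in spotter.spot_in('cell_mid',pp): X=w(pp,r['location']);print(round(r['conf'],2),X.round(4))
E
```

```text
[ 0.45899551 -0.12138439  0.20392634] [ 0.17211383 -0.11370724 -0.73223633] 10.4
0.62 [0.521  0.1166 0.0408]
0.58 [ 0.5653 -0.4829  0.0274]
0.71 [ 0.6452 -0.3035  0.0302]
0.59 [ 0.5672 -0.4718  0.0288]
0.57 [0.518  0.1215 0.0438]
```

View pics/z.png

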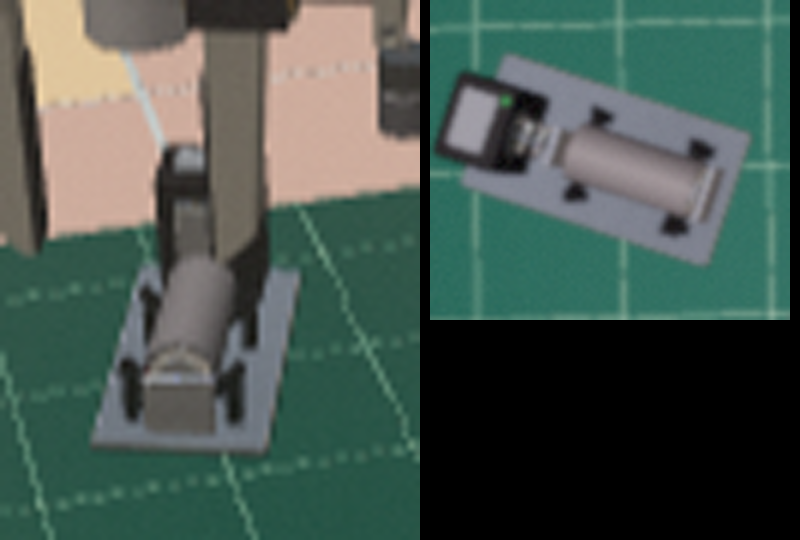

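The top crop shows the cell from (565,152) to (700,190), lying between the spring plate and the lip in both saddles. In the side view its end sits behind the lip at (180,365).

```bash
python3 -c "
from bench import order,get_obs
print(order.sign_off(),get_obs()['t'])"
```

```text
the job is handed in; nothing more can be done
the job is handed in; nothing more can be done
```

The thick cell is loaded in the charging cradle, nub towards the lip, and I handed the job in at about t = 10.4 s of the 40 s allowed. I gripped it across the middle and pushed the spring plate in about 14 mm. Then I lowered it past the lip, eased it forward until the nub met the lip, let go and withdrew the arm.

**Last checks**
- **Position:** the final top and side pictures show the cell lying aligned in both saddles, between the spring plate and the lip. The network's top-view fix is (0.518, 0.1215), against my seat estimate of about (0.518, 0.122). The side-view fix, (0.521, 0.117), is about 6 mm off.
- **Forces:** the push force along the seat axis was 2.5 N, then 4.0 N, which fits the spring. It reversed when the nub met the lip. The wrist force was back near zero after I let go.
- **Robot clear:** the arm finished well away from the cradle, touching nothing.

**Unresolved or disagreeing**
- The gripper opening read 28.5 mm on the 32 mm cell. I didn't find out why, but the grip held.
- The two cameras differed by 2 to 4 mm, so I used the average.
- The cell's direction on its rest came out as -1.89 rad by fit and -1.85 by its edges. I gripped at about -1.87.
- I did not measure the final plate push-in. I inferred it from the nub resting against the lip.

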